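# Stand the spool magazine and load it

### The job

Take the spool magazine (the metal tube with the narrow dark foot) out of its sloping rest, stand it upright on its foot with the whole foot on the round black rubber pad, then let go and see that it stands by itself without wobbling for at least a second. Then load the two clamp spools end to end through its red mouth, the dark walnut one first and the pale maple one on top of it, leaving the magazine standing steady on the pad and the other things on the bench where they are.

Things in the scene. Friction and masses are not known exactly. Their poses are not given: they have to be found in the camera images.
- mag_mid (a point): Spool magazine: loose aluminium tube with a dark wooden foot, 150 mm long, 54 mm in diameter, 0.28 kg; this point is half-way along its axis, z axis from foot to mouth. It starts in the sloping rest, leaning 45 degrees from vertical, mouth up and away from the robot
- mag_foot (a point): centre of the flat underside of the magazine's foot, 75 mm from mag_mid, axes alike. The foot is solid, 40 mm high; its flat base is only 40 mm in diameter, widening to 53 mm at 30 mm up
- mag_mouth (a point): centre of the magazine's open mouth, 75 mm from mag_mid, axes alike. The bore is 46 mm in diameter and 110 mm deep; an 18 mm high red collar, flush with the tube, marks the mouth
- rest: Fixed wooden rest for the magazine, base 170 x 80 mm, top 122 mm high. Two rails on a 45-degree board carry the tube from below, a plate stops its foot; the sides are open: fingers can reach 20 mm below the tube's axis on both sides. x axis: the way the tube leans, level. Origin on the bench, 15 mm short of the base's middle
- pad_top (a point): centre of the upper face of the round black rubber pad, 130 mm in diameter and 5 mm thick, fixed to the bench
- walnut_mid (a point): centre of the dark walnut clamp spool: a solid cylinder 38 mm in diameter and 60 mm long with two cork bands, about 55 g, loose, standing on end on the bench; z axis along it. Either end may go in first
- maple_mid (a point): centre of the pale maple clamp spool, same size and shape, standing on end on the bench
- jar: glue jar with a yellow cap, 48 mm in diameter, 75 mm high, standing among the spools; origin at its underside. Not to be moved
- plane: wooden hand plane, 160 x 52 x 73 mm, its length along x, origin at its underside. Not to be moved
- tin: wax tin, 60 mm in diameter, 40 mm high, origin at its underside. Not to be moved
- driver: screwdriver 180 mm long lying on the bench along its x axis. Not to be moved
- brush: brush 190 mm long lying on the bench along its x axis. Not to be moved
- hammer: small hammer 220 mm long lying on the bench along its x axis. Not to be moved
There are look-alikes about, which are no part of the job. Leave any purple or turquoise look-alike of the part that bears maple_mid alone.

How it is judged:
By the outcome, as a careful person would: the job done as asked, in the order asked, and still so for the second after the job is handed in, with the robot touching nothing.
It also fails if it takes over 72 s, if anything falls off the work surface, if the arm or the gripper's body presses on something with over 40 N, if the wrist force passes 120 N, or if a joint passes its speed limit or range.

### The arm

A 6-joint arm with a two-finger parallel gripper is mounted at the origin on the work surface. World frame = base frame: x ahead of the robot, y to its left, z up, the work surface at z = 0. Lengths are in m, angles in rad, forces in N, time in s.
With the tool pointing down it reaches from about 0.375 to 0.975 m from the base axis. Payload 3.8 kg.
Tool frame: the origin (TCP) lies between the finger pads; the fingertips stand 22 mm ahead of it and the grasp point (between the pads) lies 3 mm ahead of it; z points along the fingers, y is the direction in which the jaws open and shut (so a half turn about z gives the same grasp; the last joint's range is limited). The gripper opens to 85 mm and grips with 20 to 120 N. Pads are 22 mm wide; open, the fingers measure 114 mm over their backs; the gripper's body (76 mm by 85 mm) begins 54 mm behind the grasp point. The pads swing forward as they close: fully open they stand 13 mm farther back than shut.
Start: joints at [1.207, 0.264, 1.604, -0, 1.274, -0.037], TCP at [0.217, 0.639, 0.253] pointing down, gripper open.
Joint ranges: [-2.63, 2.63], [-0.94, 2.18], [0.31, 2.57], [-1.31, 4.45], [0, 2.66], [-2.55, 2.55]. Speed limits (rad/s): [2.57, 2.57, 3.14, 3.14, 3.14, 3.14].

### API

Orientations are given as a rotation vector (axis times angle).
In Python, from workcell import * gives the robot as it stands.
- The arm moves only by the tool step_arm, never from a script. Its argument "motion" is a list that holds one entry, the list of rows, each a list of 7 numbers: the finger opening in m, from 0 to 0.0854, then the shift along the world's x, y, z in m, then the turn, a rotation vector about the world's x, y, z in degrees. A call has exactly 8 rows; each row is the pose to reach, as a shift and turn from the pose measured when the call began; what a row does not reach only later rows make up. A row lasts 1/8 s, in which the tool goes at most 62.5 mm and 10.7 degrees, less where a joint would pass 70% of its speed; a pose out of reach is approached as far as the arm can. A call with a gripper value outside its range is refused whole. The fingers move at their own pace and stop on an object; "newtons" is the grip in N (left out, the last holds). Time passes only in rows, so rows that repeat a pose let the fingers close, or fill a call up. It gives the time, the measured TCP pose, the force and the opening at its end, in the units of the state.
- read_state(): the state, without advancing time (a new reading comes with each control period).
- read_camera(name): name is "side" or "top" or "wrist"; returns (picture, depth): 384x512x3 uint8, blue, green, red; 384x512 float32, m along the optical axis (not along the pixel's ray), 0 where there is no reading.
- get_calibration(name): a dict with "K" (3x3 intrinsics, pixels), "world_from_camera" (4x4, takes a point from camera to world coordinates). Camera axes: x right, y down, z forward; pixel columns grow to the right and rows downward; lengths in m; the calibration is good to about 2 mm. A picture is of the moment at which its call begins: read the wrist's pose just before it. get_calibration takes no time and is no camera call; for the wrist camera it gives the pose at the moment of the call.
- finish_job(): hands the job in, once; it reports no verdict.
Trained networks look in the newest picture that a camera, given by its name, has taken for a name from the list of things; names that differ only in an ending like _2 or _b are one class to them, and where a whole thing is asked for, a point or a joint stands for the part that bears it (a point fixed in the world has none). Each returns a list of dicts, best first, with "score" (0 to 1); they miss things now and then, are a little off and sometimes report something else, mostly with a low value. They report only what shows in the picture. A call takes as long as a camera call. They do not tell look-alikes from the thing itself.
- spot_in(camera, thing): "xyz" ([x, y, z] in m, in the coordinates of the camera as it stood for that picture, good to about 4 mm: the middle of the surface that is visible of it).
- regions_of(camera, thing): "region" (384x512 bool, what is visible of it).
The state is a dict: "time": time; "q": joint angles; "joint_vel": joint speeds; "joint_torque": joint torques, N m; "tool_pos": TCP position; "tcp_rot": TCP orientation; "wrist_force": force on the tool from outside, world axes, zero at the start; "torque": the same for the moment, N m; "width": opening from 0.0 (shut) to 1.0 (fully open).
Only numpy, scipy, OpenCV 4.12 (cv2) and the standard library are available. Lean on these libraries where they do the work, as an engineer would, in place of code of your own. Each camera call takes 0.05 s, during which the arm holds its last target. There are 200 camera calls.

## Working session

There is one attempt and no reset: what is moved stays moved. The work goes in short steps, Python scripts to look and compute and a tool call to move; the robot and the scene stay as the last step left them, time stands still between calls to the robot, and variables do not carry over. Pictures are saved under pics/ and viewed, on a budget of 10 in all, crops included, one or two more only if the job needs it, and the job is handed in when it is done.

Besides the shell and the picture viewer there is one more tool, called after "Emit:" as name([rows], argument=value, ...), one row to a line, values as JSON. step_arm: Moves the arm, as the interface text tells. Its arguments: {"type":"object","properties":{"motion":{"type":"array"},"newtons":{"type":"number"}},"required":["motion"]}

```bash
mkdir -p pics; cat > h.py <<'E'
from workcell import *
import numpy as np, cv2
from scipy.spatial.transform import Rotation as R
def shot(cam,name=None):
    T=get_calibration(cam)["world_from_camera"]; K=get_calibration(cam)["K"]
    im,d=read_camera(cam)
    if name: cv2.imwrite(f"pics/{name}.png",im)
    return im,d,np.array(K),np.array(T)
def cloud(d,K,T,mask=None):
    m=d>0
    if mask is not None: m&=mask
    v,u=np.nonzero(m); z=d[v,u]
    P=np.c_[(u-K[0,2])*z/K[0,0],(v-K[1,2])*z/K[1,1],z]
    return P@T[:3,:3].T+T[:3,3],u,v
def topx(p,K,T):
    c=(np.asarray(p)-T[:3,3])@T[:3,:3]; return K[0,0]*c[0]/c[2]+K[0,2],K[1,1]*c[1]/c[2]+K[1,2]
E
python3 - <<'E'
from h import *
s=read_state(); print({k:np.round(v,3) for k,v in s.items()})
for cam in("top","side"):
    im,d,K,T=shot(cam,cam+"0"); print(cam,K.round(1).tolist(),T.round(3).tolist())
    for th in("mag_mid","mag_foot","mag_mouth","rest","pad_top","walnut_mid","maple_mid","jar","plane","tin","driver","brush","hammer"):
        for o in spot_in(cam,th)[:4]:
            p=T[:3,:3]@np.array(o["xyz"])+T[:3,3]; print(cam,th,round(o["score"],2),p.round(3),np.round(topx(p,K,T)))
print(read_state()["time"])
cv2.imwrite("pics/both.png",cv2.imread("pics/top0.png"))
E
```

```text
{'time': np.float64(0.0), 'q': array([ 1.207,  0.265,  1.605, -0.   ,  1.274, -0.037]), 'joint_vel': array([0.   , 0.002, 0.001, 0.   , 0.   , 0.001]), 'joint_torque': array([ 1.0000e-03, -5.1510e+01, -3.6733e+01, -0.0000e+00,  1.3000e-02,
       -0.0000e+00]), 'tool_pos': array([0.216, 0.639, 0.252]), 'tcp_rot': array([-5.110e-01, -3.099e+00,  3.000e-03]), 'wrist_force': array([ 0.871,  0.273, -0.515]), 'torque': array([-0.015,  0.016,  0.001]), 'width': np.float64(0.999)}
top [[352.1, 0.0, 251.4], [0.0, 352.1, 188.4], [0.0, 0.0, 1.0]] [[-0.014, -0.998, 0.055, 0.509], [-1.0, 0.014, 0.0, -0.019], [-0.001, -0.055, -0.999, 0.941], [0.0, 0.0, 0.0, 1.0]]
top mag_mid 0.57 [0.523 0.269 0.13 ] [127. 203.]
top mag_foot 0.64 [0.523 0.27  0.13 ] [126. 203.]
top mag_mouth 0.93 [0.526 0.272 0.123] [127. 202.]
top mag_mouth 0.22 [ 0.715 -0.391  0.014] [390. 128.]
top rest 0.95 [0.505 0.251 0.012] [149. 210.]
top pad_top 0.73 [ 0.555 -0.002  0.004] [245. 190.]
top pad_top 0.71 [ 0.459 -0.181  0.056] [317. 226.]
top walnut_mid 0.81 [ 0.458 -0.18   0.055] [316. 227.]
top walnut_mid 0.59 [0.526 0.27 
[... 1030 characters left out ...]
507 0.257 0.113] [185. 164.]
side rest 0.81 [0.512 0.252 0.025] [190. 189.]
side pad_top 0.76 [ 0.555 -0.005  0.005] [246. 225.]
side walnut_mid 0.75 [ 0.454 -0.195  0.043] [256. 261.]
side maple_mid 0.96 [ 0.489 -0.357  0.043] [310. 292.]
side maple_mid 0.76 [ 0.574 -0.357  0.044] [337. 277.]
side maple_mid 0.62 [ 0.404 -0.358  0.046] [281. 307.]
side jar 0.93 [ 0.599 -0.235  0.048] [310. 247.]
side plane 0.67 [0.695 0.096 0.029] [264. 190.]
side tin 0.68 [ 0.69  -0.121  0.028] [307. 221.]
side tin 0.61 [ 0.552 -0.007  0.002] [245. 227.]
side driver 0.76 [ 0.357 -0.093  0.023] [202. 261.]
side brush 0.94 [ 0.703 -0.401  0.019] [386. 274.]
side hammer 0.58 [0.744 0.304 0.017] [240. 166.]
1.4
```

View pics/top0.png

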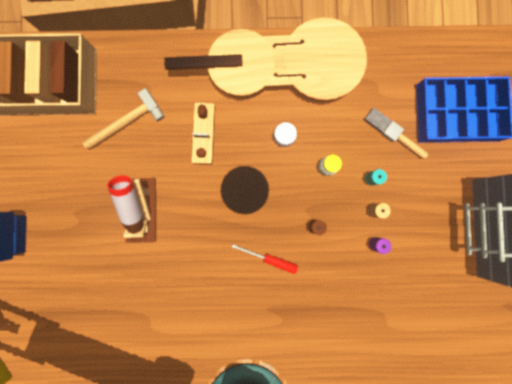

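View pics/side0.png

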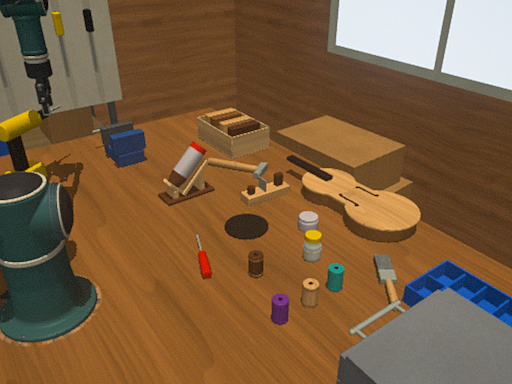

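The top view shows the magazine leaning with its red mouth at px (122,185). The pad is at (245,190), walnut at (317,227), and maple at (382,210), midway between the turquoise and purple look-alikes. The side view agrees. Next I'll fit the magazine axis and the spool positions.

```bash
cat > fit.py <<'E'
from h import *
from scipy.optimize import least_squares
C={}
for cam in("top","side"):
    im,d,K,T=shot(cam); P,u,v=cloud(d,K,T); col=im[v,u].astype(int); C[cam]=(P,col)
    # spools/jar/pad : top faces
    for n,c,zl in(("walnut",(.458,-.18),.055),("maple",(.496,-.334),.055)):
        m=(np.hypot(*(P[:,:2]-c).T)<.03)&(abs(P[:,2]-.06)<.005)
        Q=P[m]; print(cam,n,m.sum(),Q.mean(0).round(4),((Q.max(0)+Q.min(0))/2).round(4),np.ptp(Q,axis=0).round(3))
    m=(np.hypot(P[:,0]-.555,P[:,1])<.09)&(P[:,2]<.02)&(col.max(1)<60)
    Q=P[m]; print(cam,"pad",m.sum(),Q.mean(0).round(4),((Q.max(0)+Q.min(0))/2).round(4),np.ptp(Q,axis=0).round(3))
    m=(abs(P[:,0]-.52)<.08)&(abs(P[:,1]-.265)<.06)&(P[:,2]>.03)&(P[:,2]<.2)
    b,g,r=col.T
    red=m&(r>130)&(g<80)&(b<80); grey=m&(abs(r-b)<45)&(r>70)
    C[cam]=(P[red],P[grey]); print(cam,"red",red.sum(),P[red].mean(0).round(4),"grey",grey.sum(),P[grey].mean(0).round(4))
def ax(psi,th): return np.array([np.cos(psi)*np.sin(th),np.sin(psi)*np.sin(th),np.cos(th)])
def res(p,Q,fix=None):
    th=p[3] if fix is None else fix
    a=ax(p[2],th); o=np.array([p[0],p[1],.1]); w=Q-o
    return np.linalg.norm(np.cross(w,a),axis=1)-.027
for cams in(("top",),("side",),("top","side")):
  for fix in(np.pi/4,None):
    Q=np.vstack([C[c][1] for c in cams]+[C[c][0] for c in cams])
    s=least_squares(res,[.5,.26,.1,.785],args=(Q,fix),loss="soft_l1",f_scale=.002)
    th=s.x[3] if fix is None else fix
    a=ax(s.x[2],th); o=np.array([s.x[0],s.x[1],.1])
    r=res(s.x,Q,fix); t=(Q-o)@a; ok=abs(r)<.004
    red=np.vstack([C[c][0] for c in cams]); tr=(red-o)@a
    print(cams,fix is None,"o",o.round(4),"psi",np.degrees(s.x[2]).round(1),"th",np.degrees(th).round(1),"med|r|",np.median(abs(r)).round(4),ok.mean().round(2),"red t",np.percentile(tr,[2,50,98]).round(4),"mouth",(o+a*np.percentile(tr,98)).round(4))
E
python3 fit.py
```

```text
top walnut 182 [ 0.4577 -0.1853  0.0597] [ 0.458  -0.1851  0.0593] [0.035 0.037 0.008]
top maple 184 [ 0.4974 -0.3446  0.0596] [ 0.4983 -0.345   0.0595] [0.035 0.036 0.009]fit.py:11: RuntimeWarning: Mean of empty slice.
  Q=P[m]; print(cam,"pad",m.sum(),Q.mean(0).round(4),((Q.max(0)+Q.min(0))/2).round(4),np.ptp(Q,axis=0).round(3))
  ret = um.true_divide(
Traceback (most recent call last):
  File "fit.py", line 11, in <module>
    Q=P[m]; print(cam,"pad",m.sum(),Q.mean(0).round(4),((Q.max(0)+Q.min(0))/2).round(4),np.ptp(Q,axis=0).round(3))
                                                         ~~~~~^^^
ValueError: zero-size array to reduction operation maximum which has no identity
```

```bash
python3 - <<'E'
s=open('fit.py').read()
i=s.index('    m=(np.hypot(P[:,0]-.555'); j=s.index('    m=(abs(P[:,0]-.52)')
s=s[:i]+'''    vv,uu=np.indices(d.shape); ray=np.stack([(uu-K[0,2])/K[0,0],(vv-K[1,2])/K[1,1],np.ones(d.shape)],-1)@T[:3,:3].T
    X=T[:3,3]+ray*((.005-T[2,3])/ray[...,2:])
    m=(np.hypot(X[...,0]-.555,X[...,1])<.09)
    k=m&(im.max(2)<np.percentile(im.max(2)[m],5)+35)
    Q=X[k]; print(cam,"pad",k.sum(),Q.mean(0).round(4),((Q.max(0)+Q.min(0))/2).round(4),np.ptp(Q,axis=0).round(3),"depthvalid",(d[k]>0).mean())
'''+s[j:]
open('fit.py','w').write(s)
E
python3 fit.py
```

```text
top walnut 181 [ 0.4575 -0.185   0.0597] [ 0.4581 -0.1851  0.0596] [0.035 0.037 0.009]
top maple 180 [ 0.497  -0.3447  0.0596] [ 0.4982 -0.3446  0.0593] [0.035 0.035 0.008]
top pad 1697 [0.5566 0.     0.005 ] [ 5.574e-01 -4.000e-04  5.000e-03] [0.12 0.12 0.  ] depthvalid 0.9952857984678845
top red 265 [0.5631 0.2769 0.1518] grey 679 [0.5135 0.2683 0.1242]
side walnut 125 [ 0.4562 -0.1887  0.0588] [ 0.4563 -0.1872  0.0591] [0.036 0.038 0.008]
side maple 147 [ 0.4957 -0.3474  0.0593] [ 0.4965 -0.3465  0.059 ] [0.038 0.034 0.008]
side pad 866 [ 0.5533 -0.0085  0.005 ] [ 0.555  -0.0069  0.005 ] [0.128 0.128 0.   ] depthvalid 0.9976905311778291
side red 79 [0.5525 0.2614 0.1601] grey 493 [0.5161 0.2592 0.116 ]
('top',) False o [0.5137 0.2775 0.1   ] psi -1.3 th 45.0 med|r| 0.0009 0.94 red t [0.0608 0.0723 0.0792] mouth [0.5697 0.2763 0.156 ]
('top',) True o [0.5143 0.2773 0.1   ] psi -0.7 th 44.0 med|r| 0.001 0.96 red t [0.0603 0.0719 0.079 ] mouth [0.5692 0.2767 0.1568]
('side',) False o [0.5155 0.2773 0.1   ] psi 0.3 th 45.0 med|r| 0.0015 0.88 red t [0.0602 0.0688 0.0768] mouth [0.5698 0.2775 0.1543]
('side',) True o [0.5154 0.2773 0.1   ] psi 0.2 th 45.2 med|r| 0.0015 0.87 red t [0.0602 0.0688 0.0768] mouth [0.5699 0.2775 0.1541]
('top', 'side') False o [0.5142 0.2774 0.1   ] psi -0.6 th 45.0 med|r| 0.0011 0.9 red t [0.0608 0.0716 0.0787] mouth [0.5698 0.2768 0.1556]
('top', 'side') True o [0.5146 0.2773 0.1   ] psi -0.2 th 44.3 med|r| 0.0011 0.91 red t [0.0608 0.0713 0.0785] mouth [0.5693 0.2771 0.1562]
```

```bash
cat >> h.py <<'E'
def to(p,z,y):
    s=read_state(); z=np.array(z,float);z/=np.linalg.norm(z); y=np.array(y,float); y-=z*(y@z); y/=np.linalg.norm(y)
    Rt=np.c_[np.cross(y,z),y,z]; R0=R.from_rotvec(s["tcp_rot"]).as_matrix()
    print("t",round(float(s["time"]),2),"shift mm",((np.array(p)-s["tool_pos"])*1000).round(1),"turn deg",np.degrees(R.from_matrix(Rt@R0.T).as_rotvec()).round(1),"F",np.round(s["wrist_force"],1),"w",round(float(s["width"]*85.4),1),"q",np.round(s["q"],2))
E
python3 -c "
from h import *
to((.64,.277,.29),(-1,0,-1),(0,1,0))"
```

```text
t 1.55 shift mm [ 423.3 -362.3   36.7] turn deg [ 7.4 44.6 17.7] F [ 0.1  0.5 -0.5] w 85.6 q [ 1.21  0.26  1.6   0.    1.27 -0.04]
```

Emit:
step_arm([
  [[0.085, 0.042, -0.036, 0.01, 0.7, 4.5, 1.8], [0.085, 0.085, -0.072, 0.02, 1.5, 8.9, 3.5], [0.085, 0.127, -0.109, 0.03, 2.2, 13.4, 5.3], [0.085, 0.169, -0.145, 0.037, 3, 17.8, 7.1], [0.085, 0.212, -0.181, 0.037, 3.7, 22.3, 8.9], [0.085, 0.254, -0.217, 0.037, 4.4, 26.8, 10.6], [0.085, 0.296, -0.253, 0.037, 5.2, 31.2, 12.4], [0.085, 0.338, -0.29, 0.037, 5.9, 35.7, 14.2]],
])

```text
time: 2.55
tool_pos: [0.5562, 0.348, 0.2906]
tcp_rot: [-0.087, -2.509, -0.002]
wrist_force: [-0.1, 1.2, -0.1]
width: 0.996
```

```bash
python3 -c "
from h import *
to((.64,.277,.226),(-1,0,-1),(0,1,0))"
```

```text
t 2.55 shift mm [ 83.8 -71.  -64.6] turn deg [1.4 8.8 3.5] F [-0.1  1.2 -0.1] w 85.1 q [ 0.4   0.56  1.25  0.27  1.91 -1.09]
```

Emit:
step_arm([
  [[0.085, 0.03, -0.025, 0.0, 0.5, 3, 1.2], [0.085, 0.06, -0.05, -0.01, 1, 6, 2.4], [0.085, 0.084, -0.071, -0.03, 1.4, 8.8, 3.5], [0.085, 0.084, -0.071, -0.05, 1.4, 8.8, 3.5], [0.085, 0.084, -0.071, -0.0646, 1.4, 8.8, 3.5], [0.085, 0.084, -0.071, -0.0646, 1.4, 8.8, 3.5], [0.085, 0.084, -0.071, -0.0646, 1.4, 8.8, 3.5], [0.085, 0.084, -0.071, -0.0646, 1.4, 8.8, 3.5]],
])

```text
time: 3.55
tool_pos: [0.6402, 0.2777, 0.228]
tcp_rot: [0.001, -2.359, -0.001]
wrist_force: [0.2, -0.2, -0.4]
width: 0.998
```

```bash
python3 - <<'E'
from h import *
im,d,K,T=shot("wrist","w1")
P,u,v=cloud(d,K,T); b,g,r=im[v,u].astype(int).T
m=(r>130)&(g<80)&(b<80)&(np.linalg.norm(P-[.57,.277,.156],axis=1)<.08)
Q=P[m]; a=np.array([1,0,1])/2**.5
t=(Q-[.57,.277,.156])@a; print(m.sum(),"t",np.percentile(t,[2,50,98]).round(4))
E_=Q[t>np.percentile(t,80)]; print("rim y",np.percentile(E_[:,1],[1,99]).round(4),"n",np.percentile((E_-[.57,.277,.156])@[-.7071,0,.7071],[1,99]).round(4))
to((.545,.277,.131),(-1,0,-1),(0,1,0))
print([topx(p,K,T) for p in ((.57,.277,.156),(.57,.25,.156),(.57,.304,.156))])
E
```

```text
924 t [-0.0162  0.0006  0.0021]
rim y [0.2519 0.303 ] n [-0.0266  0.0236]
t 3.6 shift mm [-95.2  -0.6 -96.8] turn deg [-0.1  0.1 -0. ] F [-0.2  0.2  0.3] w 85.2 q [ 0.28  0.8   1.04  0.22  2.06 -1.26]
[(np.float64(252.00557806953324), np.float64(203.18550807130515)), (np.float64(221.62530338244161), np.float64(203.12719350200868)), (np.float64(282.3786004832335), np.float64(203.24380871995072))]
```

View pics/w1.png

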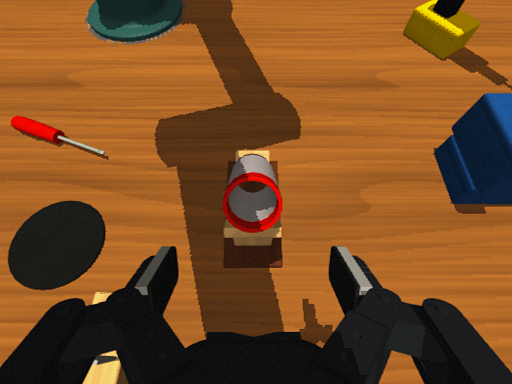

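The wrist view shows the mouth ring at px (252,203), exactly where the fit puts it, with the jaws straddling it. Now I'll slide down along the tube and grip.

Emit:
step_arm([
  [[0.085, -0.025, 0, -0.026, 0, 0, 0], [0.085, -0.055, 0, -0.057, 0, 0, 0], [0.085, -0.08, 0, -0.083, 0, 0, 0], [0.085, -0.092, 0, -0.095, 0, 0, 0], [0.085, -0.092, 0, -0.095, 0, 0, 0], [0.03, -0.092, 0, -0.095, 0, 0, 0], [0.03, -0.092, 0, -0.095, 0, 0, 0], [0.03, -0.092, 0, -0.095, 0, 0, 0]],
], newtons=60)

```text
time: 4.6
tool_pos: [0.5499, 0.2772, 0.1343]
tcp_rot: [0.001, -2.362, -0.001]
wrist_force: [3.6, -2.1, 5.7]
width: 0.631
```

Emit:
step_arm([
  [[0.03, 0, 0, 0, 0, 0, 0], [0.03, 0, 0, 0, 0, 0, 0], [0.03, 0, 0, 0.01, 0, 0, 0], [0.03, 0, 0, 0.025, 0, 0, 0], [0.03, 0, 0, 0.05, 0, 0, 0], [0.03, 0, 0, 0.075, 0, 0, 0], [0.03, 0, 0, 0.1, 0, 0, 0], [0.03, 0, 0, 0.1, 0, 0, 0]],
], newtons=60)

```text
time: 5.6
tool_pos: [0.5512, 0.2777, 0.2382]
tcp_rot: [0.002, -2.368, -0.004]
wrist_force: [0.0, -0.6, -2.8]
width: 0.63
```

Emit:
step_arm([
  [[0.03, 0, -0.01, 0.03, 0, 0, 0], [0.03, 0, -0.04, 0.06, 0, -5, 0], [0.03, 0, -0.08, 0.07, 0, -12, 0], [0.03, 0, -0.13, 0.07, 0, -20, 0], [0.03, 0, -0.18, 0.07, 0, -28, 0], [0.03, 0, -0.23, 0.06, 0, -36, 0], [0.03, 0.003, -0.265, 0.03, 0, -42, 0], [0.03, 0.005, -0.281, 0.0, 0, -44.3, 0]],
])

```text
time: 6.6
tool_pos: [0.5546, -0.0051, 0.2376]
tcp_rot: [-0.001, 3.14, 0.003]
wrist_force: [0.3, 0.4, -3.1]
width: 0.63
```

Emit:
step_arm([
  [[0.03, 0, 0, -0.01, 0, 0, 0], [0.03, 0, 0, -0.02, 0, 0, 0], [0.03, 0, 0, -0.03, 0, 0, 0], [0.03, 0, 0, -0.04, 0, 0, 0], [0.03, 0, 0, -0.05, 0, 0, 0], [0.03, 0, 0, -0.05, 0, 0, 0], [0.03, 0, 0, -0.05, 0, 0, 0], [0.03, 0, 0, -0.05, 0, 0, 0]],
])

```text
time: 7.6
tool_pos: [0.555, -0.0051, 0.1882]
tcp_rot: [-0.001, 3.139, 0.003]
wrist_force: [0.5, -0.7, -2.6]
width: 0.627
```

```bash
cat > up.py <<'E'
from h import *
from scipy.optimize import least_squares
import sys
c0=np.array([float(x) for x in sys.argv[1:3]]); zoff=float(sys.argv[3])
s=read_state();A=[]
for cam in("top","side"):
    im,d,K,T=shot(cam,sys.argv[4]+cam if len(sys.argv)>4 else None); P,u,v=cloud(d,K,T); b,g,r=im[v,u].astype(int).T
    near=np.hypot(*(P[:,:2]-c0).T)<.05
    red=near&(r>110)&(g<70)&(b<70)&(P[:,2]>.1); grey=near&(abs(r-b)<45)&(r>60)&(P[:,2]>.045+zoff)&(P[:,2]<.13+zoff)
    print(cam,"red",red.sum(),P[red].mean(0).round(4) if red.any() else "","z98",np.percentile(P[red][:,2],[2,98]).round(4) if red.any() else "","grey",grey.sum())
    A+= [P[red],P[grey]]
    if cam=="side": Q=P[red|grey]
def f(p,Q):
    a=np.array([p[2],p[3],1]);a/=np.linalg.norm(a); return np.linalg.norm(np.cross(Q-[p[0],p[1],.1+zoff],a),axis=1)-.027
for Q in (Q,np.vstack(A)):
  if len(Q)>50:
    q=least_squares(f,[*c0,0,0],args=(Q,),loss="soft_l1",f_scale=.001)
    print(len(Q),"axis xy@.1",q.x[:2].round(4),"tilt deg x,y",np.degrees(q.x[2:]).round(2),"med",np.median(abs(f(q.x,Q))).round(4))
to((*c0,.125),(0,0,-1),(0,1,0))
E
python3 up.py .556 -.003 .06 p
```

```text
top red 0  z98  grey 0
side red 103 [ 0.5425 -0.0079  0.2084] z98 [0.1999 0.2184] grey 469
572 axis xy@.1 [ 0.5541 -0.0063] tilt deg x,y [ 1.51 -2.2 ] med 0.0014
572 axis xy@.1 [ 0.5541 -0.0063] tilt deg x,y [ 1.51 -2.2 ] med 0.0014
t 7.7 shift mm [  1.1   2.1 -63.1] turn deg [-0.1  0.1 -0. ] F [-0.7 -0.3 -2. ] w 53.1 q [-0.06  0.09  1.93  0.    1.12 -1.63]
```

View pics/pside.png

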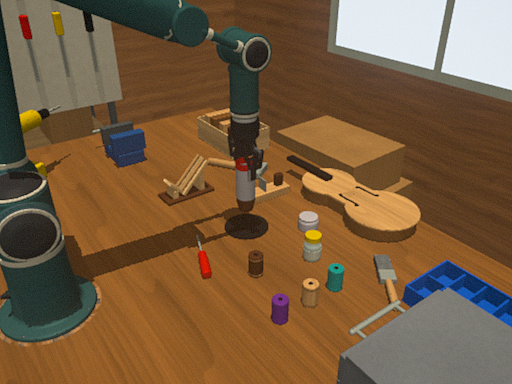

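The side view shows the magazine hanging upright at px (245,185) over the pad at (246,226). I'll lower it to light contact.

Emit:
step_arm([
  [[0.03, 0, 0.002, -0.02, 0, 0, 0], [0.03, 0, 0.002, -0.04, 0, 0, 0], [0.03, 0, 0.002, -0.052, 0, 0, 0], [0.03, 0, 0.002, -0.056, 0, 0, 0], [0.03, 0, 0.002, -0.058, 0, 0, 0], [0.03, 0, 0.002, -0.06, 0, 0, 0], [0.03, 0, 0.002, -0.061, 0, 0, 0], [0.03, 0, 0.002, -0.062, 0, 0, 0]],
])

```text
time: 8.7
tool_pos: [0.5551, -0.0032, 0.1264]
tcp_rot: [-0.001, 3.139, 0.003]
wrist_force: [-0.5, 0.1, -2.0]
width: 0.627
```

Emit:
step_arm([
  [[0.03, 0, 0, -0.0005, 0, 0, 0], [0.03, 0, 0, -0.0005, 0, 0, 0], [0.03, 0, 0, -0.001, 0, 0, 0], [0.03, 0, 0, -0.001, 0, 0, 0], [0.03, 0, 0, -0.0015, 0, 0, 0], [0.03, 0, 0, -0.0015, 0, 0, 0], [0.03, 0, 0, -0.002, 0, 0, 0], [0.03, 0, 0, -0.002, 0, 0, 0]],
])

```text
time: 9.7
tool_pos: [0.5555, -0.0032, 0.1251]
tcp_rot: [-0.001, 3.138, 0.003]
wrist_force: [-1.7, -1.1, 4.1]
width: 0.627
```

```bash
python3 - <<'E'
from h import *
from scipy.optimize import least_squares
im,d,K,T=shot("side","s2"); P,u,v=cloud(d,K,T); b,g,r=im[v,u].astype(int).T
n=(np.hypot(P[:,0]-.553,P[:,1]+.005)<.04)
for z in np.arange(.0,.16,.01):
    m=n&(abs(P[:,2]-z-.005)<.005)
    if m.sum()>3: print(z.round(2),m.sum(),np.median(P[m],axis=0).round(4),"u",u[m].min(),u[m].max(),np.median(im[v,u][m],axis=0))
to((.555,-.003,.125),(0,0,-1),(0,1,0))
E
```

```text
0.0 199 [ 0.5406 -0.0185  0.0043] u 232 258 [22. 34. 47.]
0.01 34 [ 0.5423 -0.0229  0.0151] u 237 252 [22. 38. 66.]
0.02 39 [ 0.5414 -0.0232  0.0245] u 238 253 [23. 41. 67.]
0.03 43 [ 0.5376 -0.0238  0.0342] u 236 253 [20. 37. 64.]
0.04 55 [ 0.5387 -0.0248  0.0444] u 236 254 [76. 84. 98.]
0.05 54 [ 0.5383 -0.0232  0.0549] u 236 254 [ 93.5 101.  111.5]
0.06 55 [ 0.5406 -0.025   0.0649] u 236 254 [ 91. 100. 110.]
0.07 59 [ 0.5394 -0.0241  0.0753] u 236 254 [ 92. 100. 111.]
0.08 57 [ 0.5376 -0.0226  0.0856] u 236 254 [ 92. 100. 111.]
0.09 57 [ 0.5391 -0.025   0.0949] u 236 254 [ 95. 100. 112.]
0.1 45 [ 0.5344 -0.0185  0.1047] u 236 254 [ 96. 103. 113.]
0.11 49 [ 0.5352 -0.0243  0.1152] u 235 255 [ 90.  98. 107.]
0.12 63 [ 0.54   -0.0246  0.1245] u 235 254 [ 87.  94. 106.]
0.13 83 [ 0.5446 -0.0195  0.1355] u 235 255 [ 62.  71. 114.]
0.14 71 [ 0.5391 -0.008   0.1445] u 234 251 [ 14.  29. 124.]
0.15 83 [0.5426 0.0062 0.1538] u 234 256 [25. 35. 89.]
t 9.75 shift mm [-0.5  0.2 -0.2] turn deg [-0.1  0.2 -0. ] F [-1.8 -0.1  3.6] w 53.2 q [-0.05  0.15  1.99  0.    1.   -1.62]
```

Contact is about 6 N and the tube edges are vertical, so I'll release.

Emit:
step_arm([
  [[0.057, 0, 0, 0, 0, 0, 0], [0.06, 0, 0, 0, 0, 0, 0], [0.066, 0, 0, 0, 0, 0, 0], [0.072, 0, 0, 0, 0, 0, 0], [0.085, 0, 0, 0, 0, 0, 0], [0.085, 0, 0, 0.0, 0, 0, 0], [0.085, 0, 0, 0.02, 0, 0, 0], [0.085, 0, 0, 0.06, 0, 0, 0]],
])

```text
time: 10.75
tool_pos: [0.5537, -0.0031, 0.1835]
tcp_rot: [0.001, -3.14, -0.003]
wrist_force: [1.1, 0.3, -0.3]
width: 0.995
```

```bash
python3 up.py .555 -.003 0
```

```text
top red 0  z98  grey 0
side red 188 [ 0.5522 -0.0076  0.1459] z98 [0.1348 0.1552] grey 477
665 axis xy@.1 [ 0.554  -0.0035] tilt deg x,y [-0.38 -0.95] med 0.0013
665 axis xy@.1 [ 0.554  -0.0035] tilt deg x,y [-0.38 -0.95] med 0.0013
t 10.85 shift mm [ -3.9   0.4 -65.2] turn deg [-0.1  0.7 -0. ] F [0.4 0.  0.4] w 84.7 q [-0.05  0.09  1.93  0.    1.11 -1.62]
```

Emit:
step_arm([
  [[0.085, 0, 0, 0.05, 0, 0, 0], [0.085, -0.02, -0.035, 0.06, 0, 0, 0], [0.085, -0.045, -0.085, 0.06, 0, 0, 0], [0.085, -0.072, -0.135, 0.03, 0, 0, 0], [0.085, -0.09, -0.17, -0.01, 0, 0, 0], [0.085, -0.096, -0.183, -0.04, 0, 0, 0], [0.085, -0.096, -0.183, -0.06, 0, 0, 0], [0.085, -0.096, -0.183, -0.06, 0, 0, 0]],
])

```text
time: 11.85
tool_pos: [0.4608, -0.1858, 0.1278]
tcp_rot: [0.0, 3.134, 0.006]
wrist_force: [-0.5, 0.1, 0.2]
width: 0.997
```

```bash
cat > sp.py <<'E'
from h import *
import sys
c0=np.array([float(x) for x in sys.argv[1:3]])
im,d,K,T=shot("wrist",sys.argv[3]); P,u,v=cloud(d,K,T)
m=(np.hypot(*(P[:,:2]-c0).T)<.03)&(abs(P[:,2]-.06)<.006); Q=P[m]
print("spool",m.sum(),Q.mean(0).round(4),((Q.max(0)+Q.min(0))/2).round(4),np.ptp(Q,axis=0).round(4),"col",im[v,u][m].mean(0).round())
to((*c0,.055),(0,0,-1),(0,1,0))
E
python3 sp.py .4575 -.186 w2; python3 up.py .555 -.003 0 a
```

```text
spool 1808 [ 0.4584 -0.1857  0.0596] [ 0.4597 -0.1857  0.0582] [0.0376 0.0382 0.0081] col [16. 29. 54.]
t 11.9 shift mm [ -4.6   0.1 -74.3] turn deg [-0.1  0.6 -0. ] F [-0.6 -0.4  0.6] w 85.0 q [-0.44  0.04  2.11  0.01  0.99 -2.01]
top red 51 [ 0.552  -0.0047  0.1526] z98 [0.1295 0.1566] grey 10
side red 20 [0.5348 0.0045 0.151 ] z98 [0.141  0.1553] grey 60
80 axis xy@.1 [ 0.5547 -0.0053] tilt deg x,y [ 0.66 -1.67] med 0.0009
141 axis xy@.1 [ 0.5542 -0.0038] tilt deg x,y [0.46 0.34] med 0.0012
t 12.0 shift mm [ 91.4 183.5  -6. ] turn deg [-0.   0.8 -0.1] F [-0.2 -0.3 -0.1] w 85.2 q [-0.44  0.04  2.1   0.01  0.99 -2.01]
```

View pics/w2.png

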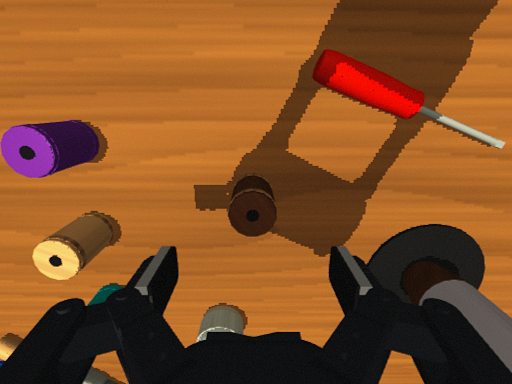

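The wrist view shows walnut centred between the jaws at px (252,205), with the magazine standing at lower right. Next I'll descend and grip.

Emit:
step_arm([
  [[0.085, -0.003, 0, -0.03, 0, 0.6, 0], [0.085, -0.003, 0, -0.06, 0, 0.6, 0], [0.085, -0.003, 0, -0.073, 0, 0.6, 0], [0.085, -0.003, 0, -0.073, 0, 0.6, 0], [0.025, -0.003, 0, -0.073, 0, 0.6, 0], [0.025, -0.003, 0, -0.073, 0, 0.6, 0], [0.025, -0.003, 0, -0.073, 0, 0.6, 0], [0.025, -0.003, 0, -0.073, 0, 0.6, 0]],
], newtons=35)

```text
time: 13.0
tool_pos: [0.4614, -0.1868, 0.0592]
tcp_rot: [-0.002, 3.137, 0.0]
wrist_force: [-1.7, 0.8, 6.1]
width: 0.432
```

Emit:
step_arm([
  [[0.025, 0, 0, 0, 0, 0, 0], [0.025, 0, 0, 0, 0, 0, 0], [0.025, 0, 0, 0.03, 0, 0, 0], [0.025, 0, 0, 0.08, 0, 0, 0], [0.025, 0, 0, 0.13, 0, 0, 0], [0.025, 0, 0, 0.18, 0, 0, 0], [0.025, 0, 0, 0.19, 0, 0, 0], [0.025, 0, 0, 0.19, 0, 0, 0]],
])

```text
time: 14.0
tool_pos: [0.4615, -0.1869, 0.2493]
tcp_rot: [-0.002, 3.136, -0.0]
wrist_force: [-0.5, -0.3, -1.3]
width: 0.429
```

```bash
python3 up.py .555 -.003 0 b; python3 - <<'E'
from h import *
# rim circle: red top-ring pixels
for cam in("top","side"):
    im,d,K,T=shot(cam); P,u,v=cloud(d,K,T); b,g,r=im[v,u].astype(int).T
    m=(np.hypot(P[:,0]-.555,P[:,1]+.003)<.04)&(r>110)&(g<70)&(b<70)&(abs(P[:,2]-.155)<.005)
    Q=P[m]
    if m.sum()>9:
        A=np.c_[2*Q[:,:2],np.ones(len(Q))]; x=np.linalg.lstsq(A,(Q[:,:2]**2).sum(1),rcond=None)[0]
        print(cam,m.sum(),"circle",x[:2].round(4),"mid",((Q.max(0)+Q.min(0))/2).round(4),np.ptp(Q,axis=0).round(4))
    # held spool
    s=read_state(); c=s["tool_pos"]; 
    print(s["tool_pos"].round(4),s["tcp_rot"].round(3))
E
```

```text
top red 55 [ 0.5512 -0.0065  0.1527] z98 [0.1224 0.1572] grey 11
side red 98 [ 5.419e-01 -3.000e-04  1.461e-01] z98 [0.1365 0.1551] grey 293
391 axis xy@.1 [ 0.5548 -0.0049] tilt deg x,y [ 0.83 -1.9 ] med 0.0012
457 axis xy@.1 [ 0.5544 -0.0042] tilt deg x,y [ 0.34 -0.6 ] med 0.0013
t 14.1 shift mm [  94.8  183.3 -121.9] turn deg [-0.1  0.1 -0.1] F [-0.5 -0.9 -0.8] w 36.6 q [-0.44 -0.07  1.98  0.    1.23 -2.01]
top 53 circle [ 0.554  -0.0028] mid [ 0.5541 -0.0034  0.1545] [0.0519 0.0516 0.0058]
[ 0.4601 -0.1862  0.2466] [-2.00e-03  3.14e+00  3.00e-03]
side 26 circle [ 0.5543 -0.0072] mid [ 0.5453 -0.0042  0.1537] [0.0365 0.0514 0.0072]
[ 0.4602 -0.1862  0.2466] [-1.000e-03  3.141e+00  3.000e-03]
```

Emit:
step_arm([
  [[0.025, 0.015, 0.03, 0.005, 0, 0, 0], [0.025, 0.035, 0.07, 0.005, 0, 0, 0], [0.025, 0.06, 0.115, 0.005, 0, 0, 0], [0.025, 0.08, 0.153, 0.0, 0, 0, 0], [0.025, 0.092, 0.175, 0.0, 0, 0, 0], [0.025, 0.096, 0.183, 0, 0, 0, 0], [0.025, 0.096, 0.183, 0, 0, 0, 0], [0.025, 0.096, 0.183, 0, 0, 0, 0]],
])

```text
time: 15.2
tool_pos: [0.5556, -0.0041, 0.2462]
tcp_rot: [-0.0, 3.141, 0.002]
wrist_force: [0.4, -0.9, -0.9]
width: 0.426
```

```bash
cat > held.py <<'E'
from h import *
from scipy.optimize import least_squares
import sys
s=read_state(); t=s["tool_pos"]; im,d,K,T=shot("side",sys.argv[1]); P,u,v=cloud(d,K,T); b,g,r=im[v,u].astype(int).T
def f(p,Q,rad):
    a=np.array([p[2],p[3],1]);a/=np.linalg.norm(a); return np.linalg.norm(np.cross(Q-[p[0],p[1],Q[:,2].mean()],a),axis=1)-rad
n=np.hypot(*(P[:,:2]-t[:2]).T)<.035
zb=t[2]-.057
for name,lo,hi,rad in(("spool",max(zb+.003,.158),t[2]-.026,.019),("mag",.045,.15,.027)):
    Q=P[n&(P[:,2]>lo)&(P[:,2]<hi)]
    if len(Q)<15: print(name,len(Q)); continue
    q=least_squares(f,[*t[:2],0,0],args=(Q,rad),loss="soft_l1",f_scale=.001)
    q2=least_squares(lambda p:f([*p,0,0],Q,rad),t[:2],loss="soft_l1",f_scale=.001)
    print(name,len(Q),"z",Q[:,2].min().round(3),Q[:,2].max().round(3),"xy",q.x[:2].round(4),"tilt",np.degrees(q.x[2:]).round(1),"vertical fit xy",q2.x.round(4),"med",np.median(abs(q.fun)).round(4))
to((.556,-.0033,.182),(0,0,-1),(0,1,0)); print(t.round(4))
E
python3 held.py h1; python3 -c "
import cv2; im=cv2.imread('pics/h1.png')[100:260,180:320]; cv2.imwrite('pics/h1c.png',cv2.resize(im,None,fx=4,fy=4,interpolation=2)[:600])"
```

```text
Traceback (most recent call last):
  File "held.py", line 13, in <module>
    q2=least_squares(lambda p:f([*p,0,0],Q,rad),t[:2],loss="soft_l1",f_scale=.001)
  File "held.py", line 13, in <lambda>
    q2=least_squares(lambda p:f([*p,0,0],Q,rad),t[:2],loss="soft_l1",f_scale=.001)
                              ~^^^^^^^^^^^^^^^^
  File "held.py", line 6, in f
    a=np.array([p[2],p[3],1]);a/=np.linalg.norm(a); return np.linalg.norm(np.cross(Q-[p[0],p[1],Q[:,2].mean()],a),axis=1)-rad
                              ^^^^^^^^^^^^^^^^^^^^
numpy._core._exceptions._UFuncOutputCastingError: Cannot cast ufunc 'divide' output from dtype('float64') to dtype('int64') with casting rule 'same_kind'
```

View pics/h1c.png

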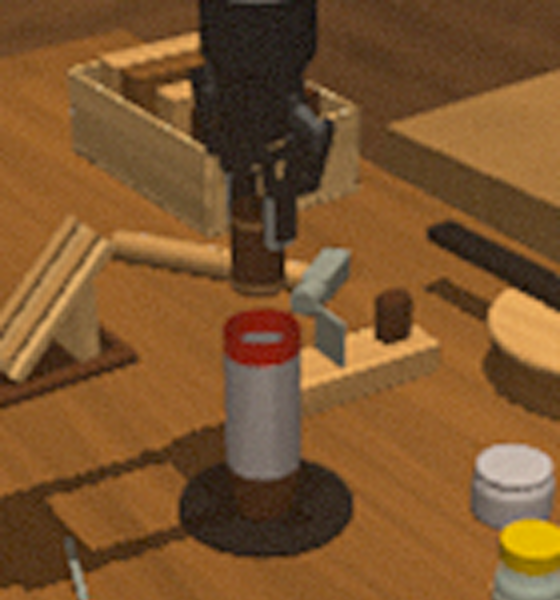

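The crop shows the walnut spool hanging upright, centred just above the red mouth, with the magazine standing alone on the pad. I'll fix the fit script.

```bash
sed -i 's/a=np.array(\[p\[2\],p\[3\],1\])/a=np.array([p[2],p[3],1.])/' held.py; python3 held.py h2
```

```text
spool 127 z 0.193 0.22 xy [ 0.5526 -0.0037] tilt [-1.3 -2.2] vertical fit xy [ 0.5526 -0.0038] med 0.0009
mag 693 z 0.045 0.15 xy [ 0.5537 -0.0037] tilt [-0.1 -0.6] vertical fit xy [ 0.5537 -0.0037] med 0.0013
t 15.3 shift mm [  0.2   0.9 -64.7] turn deg [-0.1  0.1  0. ] F [ 0.3 -0.2 -0.3] w 37.0 q [-0.05  0.04  1.87  0.    1.23 -1.62]
[ 0.5557 -0.0042  0.2465]
```

Emit:
step_arm([
  [[0.025, 0.001, 0.0005, -0.02, 0, 0, 0], [0.025, 0.001, 0.0005, -0.03, 0, 0, 0], [0.025, 0.001, 0.0005, -0.038, 0, 0, 0], [0.025, 0.001, 0.0005, -0.045, 0, 0, 0], [0.025, 0.001, 0.0005, -0.052, 0, 0, 0], [0.025, 0.001, 0.0005, -0.058, 0, 0, 0], [0.025, 0.001, 0.0005, -0.063, 0, 0, 0], [0.025, 0.001, 0.0005, -0.063, 0, 0, 0]],
])

```text
time: 16.3
tool_pos: [0.5565, -0.0037, 0.1831]
tcp_rot: [0.0, 3.142, 0.003]
wrist_force: [0.3, 0.1, -0.9]
width: 0.429
```

```bash
python3 held.py h3
```

```text
spool 0
mag 611 z 0.046 0.15 xy [ 0.5541 -0.0034] tilt [0.3 0.2] vertical fit xy [ 0.5541 -0.0034] med 0.0011
t 16.35 shift mm [-0.7  0.4 -1.6] turn deg [-0.1  0.   0. ] F [0.7 0.6 0.4] w 36.9 q [-0.05  0.1   1.93  0.    1.11 -1.62]
[ 0.5565 -0.0037  0.1831]
```

Emit:
step_arm([
  [[0.045, 0, 0, 0, 0, 0, 0], [0.055, 0, 0, 0, 0, 0, 0], [0.085, 0, 0, 0, 0, 0, 0], [0.085, 0, 0, 0, 0, 0, 0], [0.085, 0, 0, 0.01, 0, 0, 0], [0.085, 0, 0, 0.03, 0, 0, 0], [0.085, 0, 0, 0.06, 0, 0, 0], [0.085, 0, 0, 0.06, 0, 0, 0]],
])

```text
time: 17.35
tool_pos: [0.5593, -0.0038, 0.2484]
tcp_rot: [0.0, 3.133, 0.002]
wrist_force: [0.5, 0.3, -0.2]
width: 0.994
```

```bash
python3 held.py h4; python3 - <<'E'
from h import *
im,d,K,T=shot("wrist","w3"); P,u,v=cloud(d,K,T)
m=np.hypot(P[:,0]-.5543,P[:,1]+.0035)<.015; print("inside mouth z",np.percentile(P[m][:,2],[2,50,98]).round(4),im[v,u][m].mean(0))
E
```

```text
spool 0
mag 697 z 0.045 0.15 xy [ 0.5538 -0.0034] tilt [-0.7 -0.7] vertical fit xy [ 0.5538 -0.0034] med 0.0013
t 17.4 shift mm [ -2.2   0.4 -64.4] turn deg [-0.1  0.3  0. ] F [-0.9  0.1 -0. ] w 84.9 q [-0.05  0.04  1.87  0.    1.22 -1.62]
[ 0.5593 -0.0038  0.2484]
inside mouth z [0.1043 0.3068 0.3148] [14.5318 14.8672 16.3678]
```

Emit:
step_arm([
  [[0.085, -0.006, -0.03, 0, 0, 0, 0], [0.085, -0.014, -0.08, 0, 0, 0, 0], [0.085, -0.023, -0.135, 0, 0, 0, 0], [0.085, -0.032, -0.19, 0, 0, 0, 0], [0.085, -0.042, -0.245, -0.02, 0, 0, 0], [0.085, -0.052, -0.295, -0.05, 0, 0, 0], [0.085, -0.059, -0.33, -0.08, 0, 0, 0], [0.085, -0.06, -0.342, -0.1, 0, 0, 0]],
])

```text
time: 18.45
tool_pos: [0.4952, -0.3467, 0.1418]
tcp_rot: [-0.005, -3.141, -0.006]
wrist_force: [-0.1, 0.6, -0.5]
width: 0.997
```

```bash
python3 sp.py .4975 -.3455 w4;python3 -c "
from h import *
print(read_state()['tool_pos'])"
```

```text
spool 1570 [ 0.4984 -0.3459  0.0596] [ 0.4995 -0.3456  0.058 ] [0.0377 0.0376 0.008 ] col [ 45.  87. 127.]
t 18.5 shift mm [  3.1   0.7 -84.4] turn deg [-0.3 -0.2  0.1] F [-0.5 -1.1 -0.6] w 84.8 q [-0.65  0.23  1.87  0.    1.05 -2.22]
[ 0.49442551 -0.34616392  0.13940799]
```

View pics/w4.png

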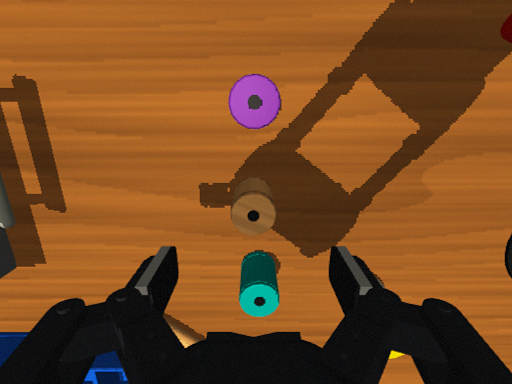

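The wrist view shows the pale maple spool at px (253,215), between purple (255,100) and turquoise (260,300). Next I'll grip it.

Emit:
step_arm([
  [[0.085, 0.0044, 0.0004, -0.03, -0.3, -0.2, 0], [0.085, 0.0044, 0.0004, -0.06, -0.3, -0.2, 0], [0.085, 0.0044, 0.0004, -0.083, -0.3, -0.2, 0], [0.085, 0.0044, 0.0004, -0.083, -0.3, -0.2, 0], [0.025, 0.0044, 0.0004, -0.083, -0.3, -0.2, 0], [0.025, 0.0044, 0.0004, -0.083, -0.3, -0.2, 0], [0.025, 0.0044, 0.0004, -0.083, -0.3, -0.2, 0], [0.025, 0.0044, 0.0004, -0.083, -0.3, -0.2, 0]],
], newtons=35)

```text
time: 19.5
tool_pos: [0.4998, -0.3464, 0.058]
tcp_rot: [0.004, 3.139, -0.002]
wrist_force: [-0.0, 0.9, 6.5]
width: 0.426
```

Emit:
step_arm([
  [[0.025, 0, 0, 0, 0, 0, 0], [0.025, 0, 0, 0, 0, 0, 0], [0.025, 0, 0, 0.03, 0, 0, 0], [0.025, 0, 0, 0.08, 0, 0, 0], [0.025, 0, 0, 0.13, 0, 0, 0], [0.025, 0, 0, 0.18, 0, 0, 0], [0.025, 0.005, 0.02, 0.19, 0, 0, 0], [0.025, 0.015, 0.05, 0.19, 0, 0, 0]],
])

```text
time: 20.5
tool_pos: [0.515, -0.2961, 0.2486]
tcp_rot: [0.007, 3.138, -0.003]
wrist_force: [-0.0, 0.3, -1.2]
width: 0.434
```

```bash
python3 -c "
from h import *
to((.556,-.0035,.247),(0,0,-1),(0,1,0))"
```

```text
t 20.5 shift mm [ 41.  292.6  -1.6] turn deg [0.1 0.2 0.3] F [-0.   0.3 -1.2] w 37.0 q [-0.56  0.11  1.79  0.    1.23 -2.13]
```

Emit:
step_arm([
  [[0.025, 0.007, 0.05, 0.002, 0, 0, 0], [0.025, 0.014, 0.1, 0.002, 0, 0, 0], [0.025, 0.021, 0.15, 0.002, 0, 0, 0], [0.025, 0.028, 0.2, 0.002, 0, 0.2, 0], [0.025, 0.034, 0.245, 0.0, 0, 0.2, 0.3], [0.025, 0.039, 0.278, 0, 0, 0.2, 0.3], [0.025, 0.041, 0.2925, 0, 0, 0.2, 0.3], [0.025, 0.041, 0.2925, 0, 0, 0.2, 0.3]],
])

```text
time: 21.5
tool_pos: [0.5554, -0.0029, 0.2475]
tcp_rot: [0.004, -3.14, 0.003]
wrist_force: [-0.1, 0.4, -0.7]
width: 0.431
```

Emit:
step_arm([
  [[0.025, 0, 0, 0, 0, 0, 0], [0.025, 0, 0, 0, 0, 0, 0], [0.025, 0, 0, 0, 0, 0, 0], [0.025, 0, 0, 0, 0, 0, 0], [0.025, 0, 0, 0, 0, 0, 0], [0.025, 0, 0, 0, 0, 0, 0], [0.025, 0, 0, 0, 0, 0, 0], [0.025, 0, 0, 0, 0, 0, 0]],
])

```text
time: 22.5
tool_pos: [0.5553, -0.0028, 0.2475]
tcp_rot: [0.004, -3.14, 0.003]
wrist_force: [-0.1, 0.4, -0.7]
width: 0.43
```

```bash
python3 held.py h5; python3 held.py h6
```

```text
spool 129 z 0.194 0.221 xy [ 0.5533 -0.0027] tilt [1.7 0.9] vertical fit xy [ 0.5534 -0.0027] med 0.001
mag 687 z 0.045 0.15 xy [ 0.5539 -0.0036] tilt [-0.7 -0.7] vertical fit xy [ 0.5539 -0.0036] med 0.0012
t 22.55 shift mm [  0.7  -0.5 -65.5] turn deg [ 0.1 -0.1 -0.2] F [-0.5  0.3 -0.5] w 37.1 q [-0.05  0.04  1.87 -0.    1.23 -1.62]
[ 0.5553 -0.0028  0.2475]
spool 130 z 0.193 0.221 xy [ 0.5532 -0.0024] tilt [-1.1 -0.7] vertical fit xy [ 0.5532 -0.0024] med 0.001
mag 690 z 0.046 0.15 xy [ 0.5539 -0.0038] tilt [-0.4 -0.9] vertical fit xy [ 0.5539 -0.0037] med 0.0012
t 22.6 shift mm [  0.6  -0.5 -65.5] turn deg [ 0.1 -0.1 -0.2] F [-0.1 -0.3 -1.1] w 36.8 q [-0.05  0.04  1.87 -0.    1.23 -1.62]
[ 0.5553 -0.0028  0.2475]
```

Emit:
step_arm([
  [[0.025, 0.0007, -0.001, -0.02, 0, 0, 0], [0.025, 0.0007, -0.001, -0.03, 0, 0, 0], [0.025, 0.0007, -0.001, -0.038, 0, 0, 0], [0.025, 0.0007, -0.001, -0.045, 0, 0, 0], [0.025, 0.0007, -0.001, -0.052, 0, 0, 0], [0.025, 0.0007, -0.001, -0.058, 0, 0, 0], [0.025, 0.0007, -0.001, -0.064, 0, 0, 0], [0.025, 0.0007, -0.001, -0.064, 0, 0, 0]],
])

```text
time: 23.6
tool_pos: [0.5557, -0.0038, 0.1829]
tcp_rot: [0.004, -3.139, 0.003]
wrist_force: [0.7, 0.2, -0.9]
width: 0.436
```

```bash
python3 held.py h7
```

```text
spool 0
mag 610 z 0.045 0.15 xy [ 0.554  -0.0034] tilt [ 0.1 -0.2] vertical fit xy [ 0.554  -0.0034] med 0.0011
t 23.65 shift mm [ 0.   0.5 -1.3] turn deg [ 0.1 -0.1 -0.2] F [ 0.6 -0.  -1.2] w 37.0 q [-0.05  0.1   1.93 -0.    1.11 -1.62]
[ 0.5557 -0.0038  0.1829]
```

Emit:
step_arm([
  [[0.045, 0, 0, 0, 0, 0, 0], [0.055, 0, 0, 0, 0, 0, 0], [0.085, 0, 0, 0, 0, 0, 0], [0.085, 0, 0, 0, 0, 0, 0], [0.085, 0, 0, 0.01, 0, 0, 0], [0.085, 0, 0, 0.04, 0, 0, 0], [0.085, 0, 0, 0.08, 0, 0, 0], [0.085, 0, 0, 0.12, 0, 0, 0]],
])

```text
time: 24.65
tool_pos: [0.5559, -0.0038, 0.3051]
tcp_rot: [0.004, -3.14, 0.003]
wrist_force: [-0.0, -0.4, -0.1]
width: 0.997
```

Emit:
step_arm([
  [[0.085, -0.03, 0.04, 0.02, 0, 0, 0], [0.085, -0.05, 0.08, 0.02, 0, 0, 0], [0.085, -0.07, 0.12, 0.02, 0, 0, 0], [0.085, -0.09, 0.16, 0.02, 0, 0, 0], [0.085, -0.1, 0.2, 0.02, 0, 0, 0], [0.085, -0.1, 0.22, 0.02, 0, 0, 0], [0.085, -0.1, 0.22, 0.02, 0, 0, 0], [0.085, -0.1, 0.22, 0.02, 0, 0, 0]],
])

```text
time: 25.65
tool_pos: [0.4563, 0.2154, 0.3252]
tcp_rot: [0.004, -3.14, 0.005]
wrist_force: [0.3, -0.8, 0.7]
width: 1.0
```

```bash
python3 up.py .554 -.0035 0 f; python3 - <<'E'
from h import *
for cam in("top","side"):
    im,d,K,T=shot(cam,"f2"+cam); P,u,v=cloud(d,K,T)
    m=(np.hypot(P[:,0]-.554,P[:,1]+.0035)<.015)&(P[:,2]>.1)
    print(cam,"maple top z",m.sum(),np.percentile(P[m][:,2],[5,50,95]).round(4),im[v,u][m].mean(0).round())
    for th,p0 in(("jar",(.613,-.215)),("tin",(.698,-.109)),("plane",(.704,.102)),("driver",(.364,-.085)),("brush",(.713,-.389)),("hammer",(.747,.303)),("rest",(.505,.251))):
        o=spot_in(cam,th)
        if o: print(th,(T[:3,:3]@np.array(o[0]["xyz"])+T[:3,3]).round(3),end="; ")
    print()
a=np.vstack([cv2.imread("pics/f2side.png")[80:370,120:420]]); t=cv2.imread("pics/f2top.png")[80:370,100:430]
cv2.imwrite("pics/fin.png",np.hstack([a,t]))
E
```

```text
top red 20 [0.5504 0.0055 0.1541] z98 [0.151  0.1562] grey 0
side red 122 [ 0.5435 -0.0184  0.1468] z98 [0.1368 0.156 ] grey 469
591 axis xy@.1 [ 0.5542 -0.0033] tilt deg x,y [ 0.62 -0.11] med 0.0012
611 axis xy@.1 [ 0.5542 -0.0033] tilt deg x,y [ 0.58 -0.14] med 0.0012
t 25.75 shift mm [  97.7 -218.6 -200. ] turn deg [ 0.2 -0.1 -0.1] F [0.1 0.1 0. ] w 84.9 q [ 0.39 -0.1   1.86 -0.    1.38 -1.18]
top maple top z 143 [0.1625 0.1646 0.1666] [150. 229. 248.]
jar [ 0.615 -0.217  0.073]; tin [ 0.697 -0.109  0.037]; plane [0.703 0.101 0.025]; driver [ 0.364 -0.088  0.023]; brush [ 0.712 -0.391  0.01 ]; hammer [0.746 0.302 0.026]; rest [0.518 0.259 0.052]; 
side maple top z 47 [0.1627 0.1643 0.166 ] [ 78. 141. 194.]
jar [0.725 0.09  0.031]; tin [ 0.689 -0.121  0.028]; plane [0.724 0.092 0.029]; driver [ 0.357 -0.097  0.02 ]; brush [ 0.706 -0.399  0.014]; hammer [0.747 0.304 0.017]; rest [0.516 0.25  0.035];
```

View pics/fin.png

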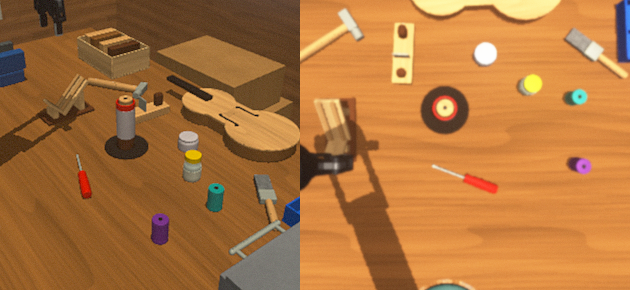

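The final view shows the loaded magazine upright on the pad (px (125,120) in the side half and (445,107) in the top half). The maple top is at z 0.165, as expected with both spools seated. Everything else is where it was, so I'm handing in.

```bash
python3 -c "
from workcell import *
print(finish_job())"
```

```text
the job is handed in; nothing more can be done
None
```

The job is done and handed in after about 26 s of the 72 s allowed. I lifted the magazine out of its rest by its mouth end and stood it on the pad. I let go, and it stood by itself for several seconds before I loaded the walnut spool and then the maple one on top.

**Last checks:**
- **Magazine:** it stands about 2 mm from the pad's centre in x, so the whole foot is on the pad. The fitted tilt is under 1°, which is within the fit's noise, and the position did not change between readings.
- **Spools:** the walnut top was seen at z 0.104 (0.105 expected) and the maple top at z 0.1645 (0.165 expected), so both are seated end to end.
- **Other things:** the jar, tin, plane, driver, brush and hammer read within about 5 mm of their first positions from the top camera. The look-alikes are in place in the last picture.
- **Forces:** readings at the end of each move stayed below about 10 N.

**Disagreements:**
- One side-camera network report put the jar on the plane. The top camera and the picture both show the jar in its place.
- An early single-view tilt fit read about 2° while the fingers hid part of the tube. Later fits with the tube in clear view did not confirm it.

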